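Set and clamp the sprung leg of the order-screen stand

ROBOT

A 6-joint arm with a two-finger parallel gripper is mounted at the origin on the work surface. World frame = base frame: x ahead of the robot, y to its left, z up, the work surface at z = 0. Lengths are in m, angles in rad, forces in N, time in s.
With the tool pointing down it reaches from about 0.225 to 0.875 m from the base axis. Payload 3.4 kg.
Tool frame: the origin (TCP) lies at the very end of the fingers, on their centre line; the grasp point (between the pads) lies 19 mm behind it (grip_depth is the distance from the TCP to the grasp point, in m); x points along the fingers, z is the direction in which the jaws open and shut, and the axes are right-handed (so a half turn about x gives the same grasp; the last joint's range is limited). The gripper opens to 85 mm and grips with 20 to 120 N. Pads are 22 mm wide; open, the fingers measure 114 mm over their backs; the gripper's body (76 mm by 85 mm) begins 54 mm behind the grasp point. The pads swing forward as they close: fully open they stand 13 mm farther back than shut.
Start: joints at [1.112, 0.276, 1.505, -0, 1.361, -0.121], TCP at [0.191, 0.543, 0.231] pointing down, gripper open.
Joint ranges: [-2.89, 2.89], [-0.75, 2.08], [0.22, 2.7], [-1.18, 4.32], [0.11, 2.71], [-2.7, 2.7]. Speed limits (rad/s): [2.57, 2.57, 3.14, 3.14, 3.14, 3.14].

INTERFACE

Orientations are given as a unit quaternion [w, x, y, z].
In Python, from rig import get_state, get_image, sign_off, grip_depth gives the robot as it stands. The module is installed in compiled form; this text tells all that it offers.
- The arm moves only by the tool arm_command, never from a script. Its argument "series" is a list of rows, each an object with "dp": the shift along the tool's x, y, z scaled (see below), a list of three; "angular": the turn, a rotation vector about the tool's x, y, z scaled (see below), a list of three; "gripper": the finger opening in mm, from 0 to 85.4. A call has exactly 8 rows; each row shifts and turns the pose as measured when the row begins, along the tool's axes as they then stand; what a row does not reach is not made up. The controller multiplies each number of a shift by 0.12 m and each number of a turn by 90 degrees. A row lasts 1/8 s, in which the tool goes at most 62.5 mm and 10.7 degrees, less where a joint would pass 70% of its speed; a pose out of reach is approached as far as the arm can. A call with a number of a shift or a turn outside -1 to 1 is refused whole. A call with a gripper value outside its range is refused whole. The fingers move at their own pace and stop on an object; "grip_force" is the grip in N (left out, the last holds). Time passes only in rows, so rows that do not move let the fingers close, or fill a call up. It gives the time, the measured TCP pose, the force and the opening at its end, in the units of the state.
- get_state(): the state, without advancing time (a new reading comes with each control period).
- get_image(name): name is "scene" or "side" or "wrist"; returns a dict with "image" (400x640x3 uint8, blue, green, red), "depth" (400x640 float32, m along the optical axis (not along the pixel's ray), 0 where there is no reading), "mtx" (3x3 intrinsics, pixels), "k1" (the pictures are not rectified: a ray, as slopes to the right and down, at radius r is drawn at 1 + k1 r^2 times it, then the intrinsics apply), "view" (4x4, takes a point from world to camera coordinates); the wrist camera has in their place "mount" (4x4, takes a point from camera to tool coordinates, whose origin is the TCP and whose axes are the tool frame's). Camera axes: x right, y up, looking along -z (the intrinsics and any distortion apply to the point x, -y, -z); pixel columns grow to the right and rows downward; lengths in m; the calibration is good to about 2 mm. A picture is of the moment at which its call begins: read the wrist's pose just before it.
- sign_off(): hands the job in, once; it reports no verdict.
The state is a dict: "clock": time; "qpos": joint angles; "qd": joint speeds; "effort": joint torques, N m; "position": TCP position; "ee_rot": TCP orientation; "contact_force": force on the tool from outside, world axes, zero at the start; "moment": the same for the moment, N m; "width": finger opening in m.
Only numpy, scipy, OpenCV 4.12 (cv2) and the standard library are available. Lean on these libraries where they do the work, as an engineer would, in place of code of your own. Each camera call takes 0.05 s, during which the arm holds its last target. There are 200 camera calls.

TASK

Set the length of the order-screen stand's sprung telescopic leg: push its black crossbar along until the white line on it is level with the steel pointer, and, holding it there, squeeze the open cam lever flat against the leg. The clamp does not carry the spring yet, so finish while still gripping the leg and the closed lever firmly at the mark: do not let go. Never shut the lever while the leg is off the mark, and leave the other things on the counter where they are.

Things in the scene. Friction and masses are not known exactly. Their poses are not given: they have to be found in the camera images.
- stand: fixed white stand; base plate 150 x 400 x 12 mm, x -45 to 105, y -215 to 185 mm. Origin on the counter. A telescopic leg lies level along its y axis at x = 0, 90 mm above the counter, sliding on a fixed 14 mm square rod. Index rail at x = 88 mm, 57 mm high. Saddle post under the leg at y = -190 mm; else nothing under the leg but the plate.
- hub (a point): top centre of the white hub block that carries the rod's +y end: 56 (x) x 45 (y) mm, 118 mm high, centred at stand y = 155 mm
- leg: sliding leg (with its cam lever); origin at the centre of its crossbar, on the leg's axis; axes as the stand's. Black crossbar 104 (x) x 12 (y) x 36 (z) mm; behind it (to -y) a 24 mm square tube, 205 mm long, with a rubber foot. Slides only along y: starts at stand y = -40 mm, its stop, and goes 125 mm to +y. Push on the crossbar's rear (-y) face, e.g. with fingers straddling the tube.
- leg_line (a point): white line on the crossbar's end nearest the pointer: leg frame (52, 0, 0) mm, middle of the crossbar's thickness. A spring inside the leg pushes it back to -y (2.4 N at the start, 30 N/m more as it moves, about 6 N at the farthest mark), so the leg stays at the mark only while held.
- cam (a joint): cam lever's angle (rad): 0 = closed, flat along the tube; starts 0.30 to 0.45, free end standing out to -x. Steel paddle 60 mm long, 8 thick, 26 high, at the leg's axis height. Closed, its outer face is at leg x = -22 mm: tube and lever together are 34 mm wide (x -22 to 12). Stiff hinge (0.10 N m friction, about 4 N at 24 mm from the hinge), stays where put.
- cam_hinge (a point): cam lever's upright hinge, leg frame (-18, -6, 0) mm, at the crossbar's rear face; the lever runs back from it to -y
- cam_tip (a point): outer face of the cam lever at its free end, 62 mm from the hinge
- pointer: steel pointer clipped on the index rail, fixed, but elsewhere along the rail each time (60 to 110 mm of leg travel from its stop); origin at counter height below it, axes as the stand's. The leg is at the mark when leg_line has y = 0 in this frame.
- mark (a point): tip of the steel pointer, 86 mm above the counter: blade 3 mm thick, 8 mm high, pointing to -x; the crossbar's end passes 7 mm from it
- pitcher: steel milk pitcher, 84 mm across, 100 mm high, with a side handle; bystander, origin at the middle of its underside
- tamper: steel tamper, 58 mm across, 83 mm high, standing near the leg; bystander, origin at the middle of its underside
- syrup: green glass bottle, 64 mm across, 170 mm high; bystander, origin at the middle of its underside
- cup: clear cup, 84 mm across, 110 mm high; bystander, origin at the middle of its underside
- portafilter: portafilter lying flat: 72 mm steel head (origin), 26 mm thick black handle, 210 mm long in all; bystander
- brush: counter brush lying flat, 160 mm long, near the leg; bystander
- jar: glass jar with steel lid, 68 mm across, 90 mm high, near the pointer side of the stand; bystander, origin at the middle of its underside

How it is judged:
On the way, in this order (a step that is already met when the one before it is completed fails the run):
1. the leg is held at the pointer with the cam lever still open (not (y of leg_line in the frame of pointer above 0.005 m or y of leg_line in the frame of pointer below -0.005 m) and value of joint cam above 0.2 rad), for 0.2 s.
2. the cam lever is closed with the leg at the pointer (not (y of leg_line in the frame of pointer above 0.005 m or y of leg_line in the frame of pointer below -0.005 m) and value of joint cam below 0.08 rad), for 0.2 s.
At the end, for the whole second after the job is handed in: the white line on the crossbar is within 5 mm of the pointer along the leg, the cam lever is closed (below 0.08 rad), the leg is still, and the fingers are gripping leg and lever with more than 8 N (more than the spring's push alone) (all of step 2 and contact force between the fingers and leg above 8 N and linear speed of leg below 0.01 m/s); the arm keeps its last pose, push and grip.
It fails at once if the lever is shut (below 0.15 rad) while the leg is more than 8 mm off the mark ((y of leg_line in the frame of pointer above 0.008 m or y of leg_line in the frame of pointer below -0.008 m) and value of joint cam below 0.15 rad).
It fails at once if another thing on the counter is shifted by more than 25 mm (distance of any of pitcher, tamper, syrup, cup, portafilter, brush, jar from where it was at the start of the episode above 0.025 m).
It also fails if it takes over 32 s, if anything falls off the work surface, if the arm or the gripper's body presses on something with over 40 N, if the wrist force passes 120 N, or if a joint passes its speed limit or range.

## Working session

There is one attempt and no reset: what is moved stays moved. The work goes in short steps, Python scripts to look and compute and a tool call to move; the robot and the scene stay as the last step left them, time stands still between calls to the robot, and variables do not carry over. Pictures are saved under pics/ and viewed, about 8 in all and at most 12, crops included, and the job is handed in when it is done.

Besides the shell and the picture viewer there is one more tool, called after ">>>" as name(argument=value, ...) on one line, values as JSON. arm_command: Moves the arm, as the interface text tells. Its arguments: {"type":"object","properties":{"series":{"type":"array","items":{"type":"object","properties":{"dp":{"type":"array","items":{"type":"number"}},"angular":{"type":"array","items":{"type":"number"}},"gripper":{"type":"number"}}}},"grip_force":{"type":"number"}},"required":["series"]}

```bash
mkdir -p pics
cat > h.py <<'E'
import numpy as np, cv2, pickle
from rig import get_state, get_image, grip_depth
from scipy.spatial.transform import Rotation as R
def T_tool(s):
    q=s['ee_rot']; T=np.eye(4); T[:3,:3]=R.from_quat([q[1],q[2],q[3],q[0]]).as_matrix(); T[:3,3]=s['position']; return T
def grab(n):
    s=get_state(); d=dict(get_image(n)); d['c2w']=T_tool(s)@d['mount'] if n=='wrist' else np.linalg.inv(d['view'])
    pickle.dump(d,open(f'{n}.pkl','wb')); return d
def load(n): return pickle.load(open(f'{n}.pkl','rb'))
def slopes(d,uv):
    uv=np.array(uv,float).reshape(-1,2); K=d['mtx']
    p=np.c_[(uv[:,0]-K[0,2])/K[0,0],(uv[:,1]-K[1,2])/K[1,1]]; q=p.copy()
    for _ in range(20): q=p/(1+d['k1']*(q**2).sum(1,keepdims=True))
    return q
def ray(d,uv):
    q=slopes(d,uv); v=np.c_[q[:,0],-q[:,1],-np.ones(len(q))]
    return d['c2w'][:3,3], v@d['c2w'][:3,:3].T
def onz(d,uv,z):
    o,v=ray(d,uv); return o+v*((z-o[2])/v[:,2])[:,None]
def depthpt(d,uv):
    o,v=ray(d,uv); uv=np.array(uv,int).reshape(-1,2); return o+v*d['depth'][uv[:,1],uv[:,0]][:,None]
def proj(d,P):
    P=np.array(P,float).reshape(-1,3); V=np.linalg.inv(d['c2w']); c=P@V[:3,:3].T+V[:3,3]
    s=np.c_[c[:,0],-c[:,1]]/-c[:,2:]; s=s*(1+d['k1']*(s**2).sum(1,keepdims=True)); K=d['mtx']
    return s*[K[0,0],K[1,1]]+[K[0,2],K[1,2]]
E
python3 - <<'E'
from h import *
s=get_state(); print(s)
for n in('scene','side'):
    d=grab(n); cv2.imwrite(f'pics/{n}0.png',d['image']); print(n,d['c2w'].round(3),d['k1'],d['mtx'])
print(grip_depth)
E
```

```text
{'clock': 0.0, 'qpos': array([ 1.11200219e+00,  2.76598861e-01,  1.50613832e+00, -8.38560650e-06,
        1.36069009e+00, -1.20971898e-01]), 'qd': array([ 0.00034958,  0.00053607, -0.00106795,  0.00036898, -0.00113507,
        0.00062361]), 'effort': array([-1.00383604e-04, -4.16774118e+01, -2.45811099e+01, -4.41112115e-04,
        1.08781134e-02, -1.63099656e-05]), 'position': array([0.19033132, 0.54202614, 0.23043544]), 'ee_rot': array([ 0.57636889, -0.40914097,  0.57750738,  0.40851904]), 'contact_force': array([-0.52664942, -0.36552061, -0.53405515]), 'moment': array([-0.03180959,  0.02815765,  0.01847948]), 'width': 0.08557650645696385}
scene [[-0.619 -0.629  0.471  1.169]
 [ 0.786 -0.492  0.375  0.439]
 [-0.004  0.602  0.799  1.086]
 [ 0.     0.     0.     1.   ]] 0.026289326472396922 [[421.35093084   0.         319.99528251]
 [  0.         421.35093084 196.97328441]
 [  0.           0.           1.        ]]
side [[ 0.81   0.384 -0.444 -0.266]
 [-0.587  0.524 -0.617 -1.168]
 [-0.004  0.76   0.65   1.347]
 [ 0.     0.     0.     1.   ]] -0.04261392290484028 [[514.99950822   0.         327.5671067 ]
 [  0.         514.99950822 208.29915036]
 [  0.           0.           1.        ]]
0.0187
```

View pics/scene0.png

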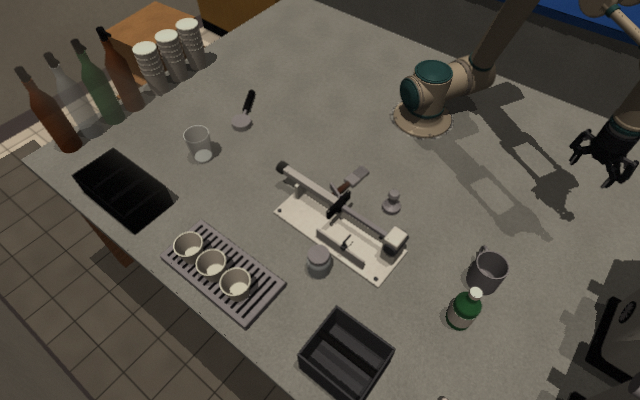

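View pics/side0.png

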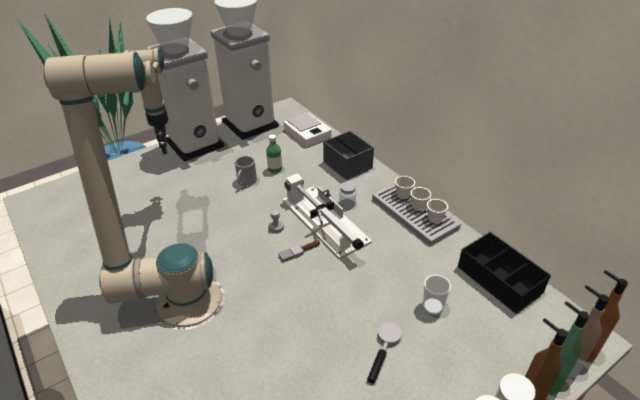

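Scene: hub near (395,238), foot (281,167), crossbar (338,205), lever on the robot side near the brush (350,183), tamper (392,203), jar (318,258). Side view agrees. Next: a zoomed pair.

Run:
```python
from h import *
a=load('scene')['image'][140:290,260:420]; b=load('side')['image'][165:265,260:380]
a=cv2.resize(a,None,fx=3.75,fy=3.75,interpolation=3)
b=cv2.resize(b,(600,500),interpolation=3)
cv2.imwrite('pics/c1.png',a);cv2.imwrite('pics/c2.png',b)
S=load('scene');D=load('side')
print('hub s',onz(S,[[395,238]],.118),depthpt(S,[[395,238]]),'side',onz(D,[[294,181]],.118),depthpt(D,[[294,181]]))
print('foot',onz(S,[[281,167]],.1),onz(D,[[360,245]],.1))
```

```text
hub s [[0.58189145 0.22818534 0.118     ]] [[0.58091427 0.22783377 0.11638693]] side [[0.56367612 0.20828739 0.118     ]] [[0.56340717 0.20784089 0.11839855]]
foot [[ 0.57008193 -0.19035531  0.1       ]] [[ 0.56154878 -0.20842492  0.1       ]]
```

View pics/c1.png

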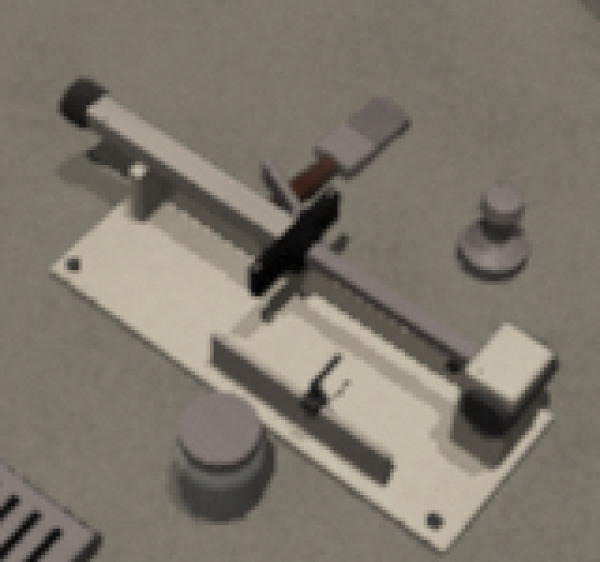

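View pics/c2.png

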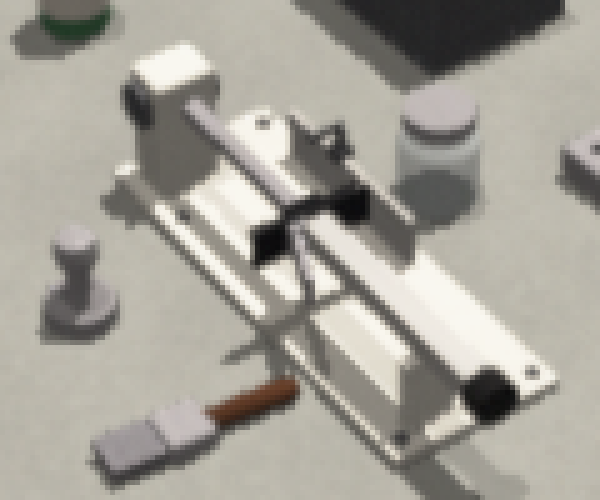

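Run:
```python
from h import *
S=load('scene');D=load('side')
c1=lambda p:(np.array(p)+.5)/3.75+[260,140]-.5
c2=lambda p:(np.array(p)+.5)/5+[260,165]-.5
print('S corners',onz(S,c1([[52,268],[443,550],[551,415]]),.012))   # -y+x, +y+x, +y-x
print('D corners',onz(D,c2([[555,383],[400,463],[120,172]]),.012))  # -y+x,-y-x,+y-x
print('hubtop S corners',onz(S,c1([[510,324],[556,362],[468,362],[514,402]]),.118).mean(0))
print('hubtop D',onz(D,c2([[182,42],[217,72],[130,72],[165,96]]),.118).mean(0))
print('ptr tip S',onz(S,c1([[338,358]]),.09))
print('ptr tip D',onz(D,c2([[322,128]]),.09))
print('bar S top ends',onz(S,c1([[335,200],[254,272]]),.108))
print('bar D top ends',onz(D,c2([[257,233],[362,192]]),.108))
print('tamper',onz(S,c1([[503,200]]),.08),'brush handle end',onz(S,c1([[300,190]]),.01),onz(D,c2([[293,385]]),.01),'brush head',onz(S,c1([[405,125],[375,98]]),.01))
```

```text
S corners [[ 0.66761238 -0.14458235  0.012     ]
 [ 0.6786955   0.25042488  0.012     ]
 [ 0.53249316  0.25372538  0.012     ]]
D corners [[ 0.66417268 -0.1482566   0.012     ]
 [ 0.52195062 -0.14605061  0.012     ]
 [ 0.53519366  0.25118158  0.012     ]]
hubtop S corners [0.57519824 0.22763244 0.118     ]
hubtop D [0.57291182 0.22022543 0.118     ]
ptr tip S [[0.63414851 0.11869387 0.09      ]]
ptr tip D [[0.64503032 0.12056383 0.09      ]]
bar S top ends [[0.52789538 0.03810048 0.108     ]
 [0.62113197 0.03013071 0.108     ]]
bar D top ends [[0.52126554 0.02969588 0.108     ]
 [0.61134825 0.02189163 0.108     ]]
tamper [[0.42661638 0.13263945 0.08      ]] brush handle end [[ 0.47350071 -0.03223275  0.01      ]] [[ 0.50723478 -0.03348294  0.01      ]] brush head [[ 0.35705208 -0.00237638  0.01      ]
 [ 0.34733203 -0.04170068  0.01      ]]
```

```bash
cat > to.py <<'E'
from h import *
import sys
# stand estimate: origin, yaw
O=np.array([.570,.069]); YAW=-.03
def w(x,y): c,s=np.cos(YAW),np.sin(YAW); return O+[c*x-s*y,s*x+c*y]
def plan(p,yaw):
    s=get_state(); T=T_tool(s); Rm=T[:3,:3]; z=np.array([np.cos(yaw),np.sin(yaw),0])
    if z@Rm[:,2]<0: z=-z
    x=np.array([0,0,-1.]); Rt=np.c_[x,np.cross(z,x),z]
    print('t',s['clock'],'pos',T[:3,3].round(4),'w',round(s['width'],4),'F',s['contact_force'].round(1),'q',s['qpos'].round(2))
    print('dp/0.12',((Rm.T@(np.array(p)-T[:3,3]))/.12).round(3),'rot/90',(R.from_matrix(Rm.T@Rt).as_rotvec(degrees=True)/90).round(4))
    print('axes y',Rm[:,1].round(3),'z',Rm[:,2].round(3))
E
python3 - <<'E'
from to import *
print(w(-5,-67),w(-.005,-.067))
plan([*w(-.005,-.067),.26],YAW)
E
```

```text
[ -6.43744868 -66.75087476] [0.56299255 0.00218013]
t 0.1 pos [0.1903 0.5421 0.2305] w 0.0853 F [ 0.4 -0.2 -0.7] q [ 1.11  0.28  1.51 -0.    1.36 -0.12]
dp/0.12 [-0.241 -4.421 -3.216] rot/90 [ 8.04e-01 -1.00e-03  6.00e-04]
axes y [-0.943  0.331  0.   ] z [ 0.331  0.943 -0.002]
```

>>> arm_command(series=[{"dp": [-0.12,-0.337,-0.245],"angular": [0.1,0,0],"gripper": 80},{"dp": [-0.12,-0.371,-0.19],"angular": [0.1,0,0],"gripper": 80},{"dp": [0,-0.396,-0.129],"angular": [0.1,0,0],"gripper": 80},{"dp": [0,-0.411,-0.066],"angular": [0.1,0,0],"gripper": 80},{"dp": [0,-0.417,0],"angular": [0.1,0,0],"gripper": 80},{"dp": [0,-0.412,0.065],"angular": [0.1,0,0],"gripper": 80},{"dp": [0,-0.397,0.128],"angular": [0.1,0,0],"gripper": 80},{"dp": [0,-0.372,0.189],"angular": [0.1,0,0],"gripper": 80}])

```text
clock: 1.1
position: [0.4161, 0.2014, 0.2573]
ee_rot: [0.706, 0.019, 0.708, -0.022]
contact_force: [1.2, 0.1, -0.8]
width: 0.0798
```

Run:
```python
from to import *
plan([*w(-.005,-.067),.26],YAW)
```

```text
t 1.1 pos [0.4161 0.2014 0.2573] w 0.0798 F [ 1.2  0.1 -0.8] q [ 0.3   0.09  1.68 -0.    1.38  0.36]
dp/0.12 [-0.019 -1.588  1.317] rot/90 [-0.0174 -0.0018  0.0029]
axes y [ 0.057  0.998 -0.005] z [ 0.998 -0.057 -0.003]
```

>>> arm_command(series=[{"dp": [0,-0.4,0.33],"angular": [-0.017,0,0],"gripper": 80},{"dp": [0,-0.4,0.33],"angular": [0,0,0],"gripper": 80},{"dp": [0,-0.4,0.33],"angular": [0,0,0],"gripper": 80},{"dp": [0,-0.3,0.25],"angular": [0,0,0],"gripper": 80},{"dp": [0,-0.08,0.06],"angular": [0,0,0],"gripper": 80},{"dp": [0,0,0],"angular": [0,0,0],"gripper": 80},{"dp": [0,0,0],"angular": [0,0,0],"gripper": 80},{"dp": [0,0,0],"angular": [0,0,0],"gripper": 80}])

```text
clock: 2.1
position: [0.5648, 0.0017, 0.2547]
ee_rot: [0.704, 0.011, 0.71, -0.012]
contact_force: [-0.8, 0.0, -1.0]
width: 0.0801
```

Run:
```python
from to import *
plan([*w(-.005,-.067),.26],YAW)
d=grab('wrist'); cv2.imwrite('pics/w1.png',d['image']); print(d['c2w'].round(3))
print(proj(d,[[*w(0,.155),.118],[*w(.059,.052),.086],[*w(.052,-.04),.108],[*w(-.045,-.215),.012]]).round(0))
```

```text
t 2.1 pos [0.5648 0.0017 0.2547] w 0.0801 F [-0.8  0.  -1. ] q [-0.12  0.25  1.48 -0.    1.42 -0.08]
dp/0.12 [-0.044  0.003 -0.015] rot/90 [-0.0024 -0.0054  0.0009]
axes y [ 0.034  0.999 -0.001] z [ 0.999 -0.034 -0.008]
[[ 0.999  0.029  0.016  0.568]
 [-0.032  0.962  0.271  0.07 ]
 [-0.008 -0.271  0.962  0.396]
 [ 0.     0.     0.     1.   ]]
[[326. -81.]
 [386.  60.]
 [379. 157.]
 [293. 269.]]
```

View pics/w1.png

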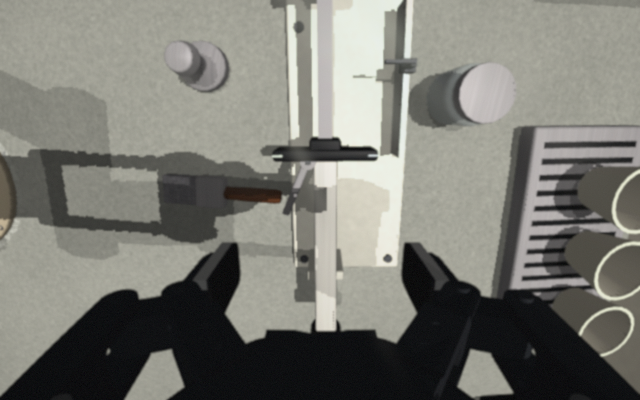

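Wrist view: crossbar spans (273–376, 153), pointer tip near (386,67), lever from about (308,165) to (288,212) with its shadow. One enlarged crop to pin these down.

Run:
```python
from h import *
b=load('wrist')['image'][45:225,255:420]
b=cv2.resize(b,None,fx=3.3,fy=3.3,interpolation=3); cv2.imwrite('pics/w1c.png',cv2.convertScaleAbs(b,alpha=1.2,beta=20))
```

```text
(no output)
```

View pics/w1c.png

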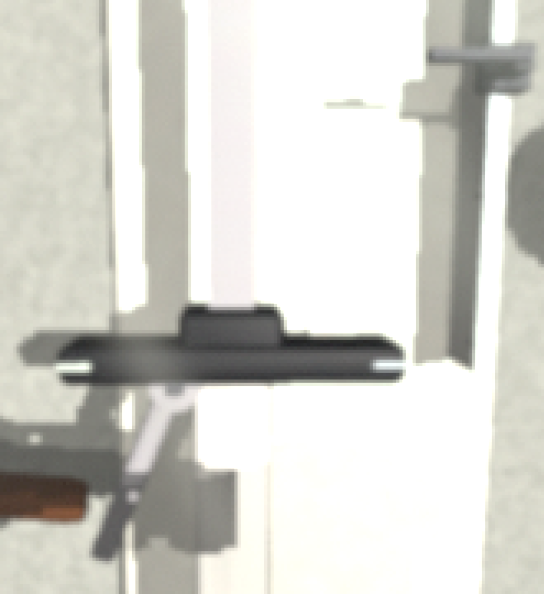

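Run:
```python
from h import *
from to import w
d=load('wrist'); c=lambda p:(np.array(p)+.5)/3.3+[255,45]-.5
f=lambda p,z: onz(d,c(p),z).round(4)
print('ptr base,tip',f([[480,53],[430,53]],.09)); print('lines',f([[75,368],[390,366]],.108))
print('bar ends rear',f([[57,382],[404,382]],.108)); print('hinge,tip outer',f([[178,388],[125,470]],.103))
print('tube edges',f([[190,560],[265,560]],.102))
print('pred line',w(-.052,-.04),w(.052,-.04),'hinge',w(-.018,-.046))
```

```text
ptr base,tip [[0.6434 0.1178 0.09  ]
 [0.6288 0.1181 0.09  ]]
lines [[0.5221 0.0316 0.108 ]
 [0.615  0.0293 0.108 ]]
bar ends rear [[0.5164 0.0276 0.108 ]
 [0.6193 0.0245 0.108 ]]
hinge,tip outer [[ 0.552   0.0239  0.103 ]
 [ 0.5345 -0.0011  0.103 ]]
tube edges [[ 0.5534 -0.0313  0.102 ]
 [ 0.5772 -0.032   0.102 ]]
pred line [0.51682358 0.03057776] [0.62077678 0.02745823] hinge [0.55062831 0.02356062]
```

>>> arm_command(series=[{"dp": [0.3,0,-0.023],"angular": [0,-0.005,0],"gripper": 78},{"dp": [0.4,0,0],"angular": [0,0,0],"gripper": 78},{"dp": [0.4,0,0],"angular": [0,0,0],"gripper": 78},{"dp": [0.3,0,0],"angular": [0,0,0],"gripper": 78},{"dp": [0.1,0,0],"angular": [0,0,0],"gripper": 76},{"dp": [0,0,0],"angular": [0,0,0],"gripper": 74},{"dp": [0,0,0],"angular": [0,0,0],"gripper": 74},{"dp": [0,0,0],"angular": [0,0,0],"gripper": 74}])

```text
clock: 3.15
position: [0.5649, 0.0068, 0.0778]
ee_rot: [0.712, 0.008, 0.702, -0.01]
contact_force: [-0.5, 0.7, -0.5]
width: 0.0737
```

Run:
```python
from to import *
plan([*(w(-.005,-.067)-[.001,0]),.072],YAW)
d=grab('wrist'); cv2.imwrite('pics/w2.png',d['image'])
```

```text
t 3.15 pos [0.5649 0.0068 0.0778] w 0.0737 F [-0.5  0.7 -0.5] q [-0.11  0.38  1.76 -0.    0.98 -0.08]
dp/0.12 [ 0.048 -0.039 -0.024] rot/90 [0.0027 0.0093 0.001 ]
axes y [ 0.026  1.    -0.002] z [ 1.    -0.026  0.015]
```

View pics/w2.png

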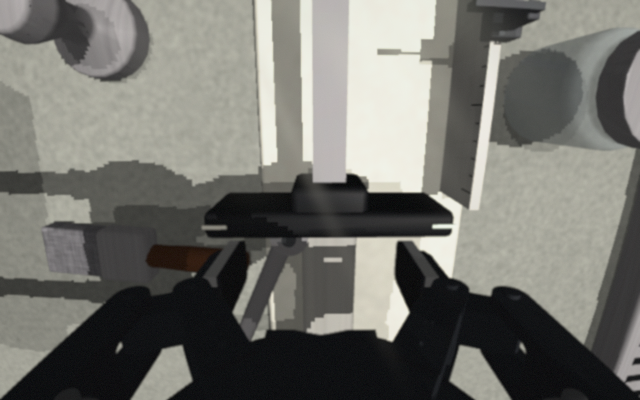

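>>> arm_command(series=[{"dp": [0.048,0.03,-0.024],"angular": [0.003,0.009,0],"gripper": 72},{"dp": [0,0.12,-0.002],"angular": [0,0,0],"gripper": 72},{"dp": [0,0.15,0.001],"angular": [0,0,0],"gripper": 72},{"dp": [0,0.15,0],"angular": [0,0,0],"gripper": 72},{"dp": [0,0.12,0],"angular": [0,0,0],"gripper": 72},{"dp": [0,0.1,0],"angular": [0,0,0],"gripper": 72},{"dp": [0,0.03,0],"angular": [0,0,0],"gripper": 72},{"dp": [0,0.01,0],"angular": [0,0,0],"gripper": 72}])

```text
clock: 4.2
position: [0.565, 0.0956, 0.0727]
ee_rot: [0.708, 0.006, 0.706, -0.012]
contact_force: [0.9, -5.8, 0.3]
width: 0.0723
```

Run:
```python
from to import *
plan([*(w(-.005,-.017+.050)-[.001,0]),.07],YAW)
d=grab('wrist'); cv2.imwrite('pics/w3.png',d['image'])
s=get_state();print(s['position'])
```

```text
t 4.2 pos [0.565  0.0956 0.0727] w 0.0723 F [ 0.9 -5.8  0.3] q [ 0.05  0.4   1.74 -0.01  1.    0.08]
dp/0.12 [ 0.022  0.055 -0.002] rot/90 [0.0026 0.0014 0.0058]
axes y [ 0.026  1.    -0.009] z [ 1.    -0.026  0.002]
[0.56499451 0.09572513 0.0727264 ]
```

View pics/w3.png

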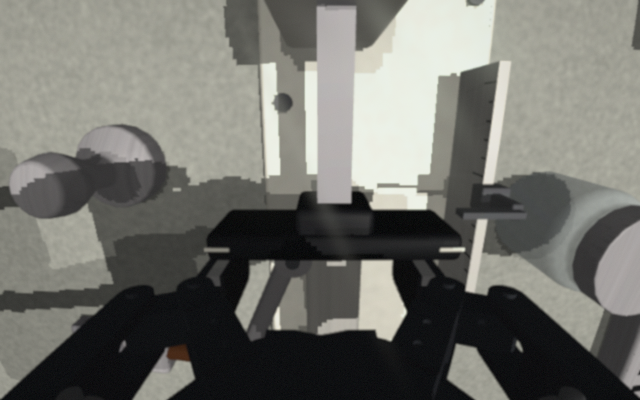

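Leg is being pushed (−5.8 N); lever still open. White line at (452,249), pointer blade tip at (458,212).

Run:
```python
from h import *
from to import w
d=load('wrist')
b=d['image'][190:270,420:540]; cv2.imwrite('pics/w3c.png',cv2.resize(cv2.convertScaleAbs(b,alpha=1.5,beta=10),None,fx=6,fy=6,interpolation=3))
f=lambda p,z: onz(d,p,z).round(4)
print('lines z108',f([[217,249.5],[451,249.5]],.108)); print('ptr z90',f([[458,211.5],[458,214]],.09)); print('ptr front bottom z82',f([[458,217]],.082))
print('depth ptr',depthpt(d,[[470,212],[490,212],[480,216]]).round(4),'bar',depthpt(d,[[450,249],[445,249]]).round(4))
for n in('scene','side'):
    e=grab(n)
```

```text
lines z108 [[0.524  0.1136 0.108 ]
 [0.6168 0.1111 0.108 ]]
ptr z90 [[0.6266 0.1207 0.09  ]
 [0.6268 0.1195 0.09  ]]
ptr front bottom z82 [[0.6309 0.1151 0.082 ]]
depth ptr [[0.6331 0.1197 0.0884]
 [0.642  0.1197 0.0892]
 [0.638  0.1177 0.0885]] bar [[0.6169 0.1108 0.1069]
 [0.6143 0.1114 0.108 ]]
```

View pics/w3c.png

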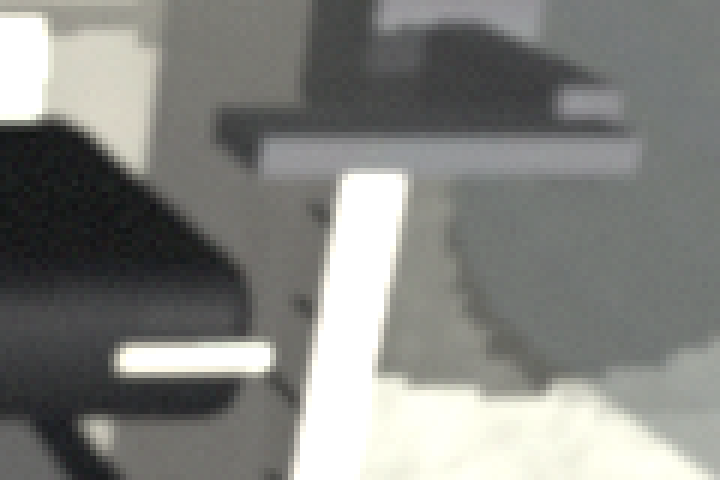

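Run:
```python
from h import *
d=load('wrist')
f=lambda p,z: onz(d,p,z).round(4)
print('line',f([[465,249.2],[450,249.2]],.108)); print('ptr',f([[463,215.5],[475,215.5]],.09)); print('cam',d['c2w'][:3,3])
s=get_state();print(s['position'],s['clock'])
```

```text
line [[0.6225 0.1111 0.108 ]
 [0.6163 0.1113 0.108 ]]
ptr [[0.6292 0.1187 0.09  ]
 [0.6347 0.1186 0.09  ]]
cam [0.56585802 0.16466219 0.21388177]
[0.564977   0.09535781 0.07271825] 4.35
```

>>> arm_command(series=[{"dp": [0.01,0.04,0],"angular": [0.002,0,0.003],"gripper": 72},{"dp": [0,0.025,0],"angular": [0,0,0.003],"gripper": 72},{"dp": [0,0.006,0],"angular": [0,0,0],"gripper": 72},{"dp": [0,0.004,0],"angular": [0,0,0],"gripper": 72},{"dp": [0,0.004,0],"angular": [0,0,0],"gripper": 72},{"dp": [0,0.004,0],"angular": [0,0,0],"gripper": 72},{"dp": [0,0.004,0],"angular": [0,0,0],"gripper": 72},{"dp": [0,0.004,0],"angular": [0,0,0],"gripper": 72}])

```text
clock: 5.35
position: [0.5651, 0.1024, 0.0718]
ee_rot: [0.708, 0.008, 0.707, -0.011]
contact_force: [0.4, -5.1, 1.3]
width: 0.0721
```

Run:
```python
from to import *
d=grab('wrist'); plan([*(w(-.005,-.017+.050)-[.001,0]),.07],YAW)
b=d['image'][180:340,180:500]; cv2.imwrite('pics/w4c.png',cv2.resize(cv2.convertScaleAbs(b,alpha=1.5,beta=10),None,fx=2.5,fy=2.5,interpolation=3))
```

```text
t 5.4 pos [0.5651 0.1024 0.0718] w 0.0717 F [-0.6 -5.5  0.4] q [ 0.06  0.41  1.74 -0.01  1.    0.09]
dp/0.12 [ 0.015 -0.002 -0.001] rot/90 [0.0019 0.001  0.0029]
axes y [ 0.027  1.    -0.005] z [ 1.    -0.027  0.002]
```

View pics/w4c.png

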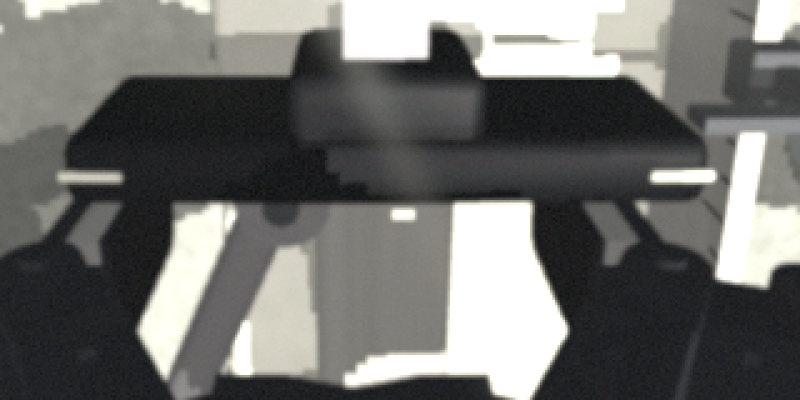

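Run:
```python
from h import *
d=load('wrist'); g=d['image'].max(2).astype(int)
print('ptr col470',list(zip(range(218,238),g[218:238,470]))); print('line col 460',list(zip(range(244,258),g[244:258,460])))
f=lambda p,z: onz(d,p,z).round(4)
print('line',f([[463,250.5]],.108)); print('ptr',f([[463,230]],.09))
```

```text
ptr col470 [(218, np.int64(50)), (219, np.int64(59)), (220, np.int64(63)), (221, np.int64(56)), (222, np.int64(44)), (223, np.int64(40)), (224, np.int64(38)), (225, np.int64(36)), (226, np.int64(49)), (227, np.int64(71)), (228, np.int64(89)), (229, np.int64(95)), (230, np.int64(95)), (231, np.int64(94)), (232, np.int64(92)), (233, np.int64(83)), (234, np.int64(71)), (235, np.int64(62)), (236, np.int64(60)), (237, np.int64(64))]
line col 460 [(244, np.int64(43)), (245, np.int64(40)), (246, np.int64(45)), (247, np.int64(94)), (248, np.int64(167)), (249, np.int64(223)), (250, np.int64(237)), (251, np.int64(229)), (252, np.int64(168)), (253, np.int64(88)), (254, np.int64(42)), (255, np.int64(41)), (256, np.int64(47)), (257, np.int64(57))]
line [[0.6214 0.1175 0.108 ]]
ptr [[0.6297 0.1187 0.09  ]]
```

>>> arm_command(grip_force=40, series=[{"dp": [0,0.012,0],"angular": [0,0,0],"gripper": 72},{"dp": [0,0.006,0],"angular": [0,0,0],"gripper": 72},{"dp": [0,0.004,0],"angular": [0,0,0],"gripper": 66},{"dp": [0,0.004,0],"angular": [0,0,0],"gripper": 60},{"dp": [0,0.004,0],"angular": [0,0,0],"gripper": 54},{"dp": [0,0.004,0],"angular": [0,0,0],"gripper": 49},{"dp": [0,0.004,0],"angular": [0,0,0],"gripper": 45},{"dp": [0,0.004,0],"angular": [0,0,0],"gripper": 45}])

```text
clock: 6.4
position: [0.5618, 0.1034, 0.0721]
ee_rot: [0.705, 0.007, 0.709, -0.013]
contact_force: [1.8, -5.5, 0.1]
width: 0.0451
```

Run:
```python
from to import *
d=grab('wrist'); plan([*(w(-.005,-.017+.050)-[.001,0]),.07],YAW)
g=d['image'].max(2).astype(int)
print('ptr col470',g[218:245,470]); print('line col 460',g[244:258,460])
b=d['image'][180:340,180:500]; cv2.imwrite('pics/w5c.png',cv2.resize(cv2.convertScaleAbs(b,alpha=1.5,beta=10),None,fx=2.5,fy=2.5,interpolation=3))
```

```text
t 6.45 pos [0.5618 0.1034 0.0721] w 0.045 F [-0.4 -5.4  1.3] q [ 0.07  0.41  1.74 -0.01  1.    0.1 ]
dp/0.12 [ 0.017 -0.01   0.027] rot/90 [ 0.0012 -0.0034  0.0061]
axes y [ 0.028  1.    -0.01 ] z [ 1.    -0.028 -0.005]
ptr col470 [70 71 72 72 66 58 44 40 38 38 48 67 81 88 90 90 87 79 69 61 56 53 50 47
 48 48 52]
line col 460 [ 48  43  45  82 145 196 216 200 145  76  33  22  24  24]
```

View pics/w5c.png

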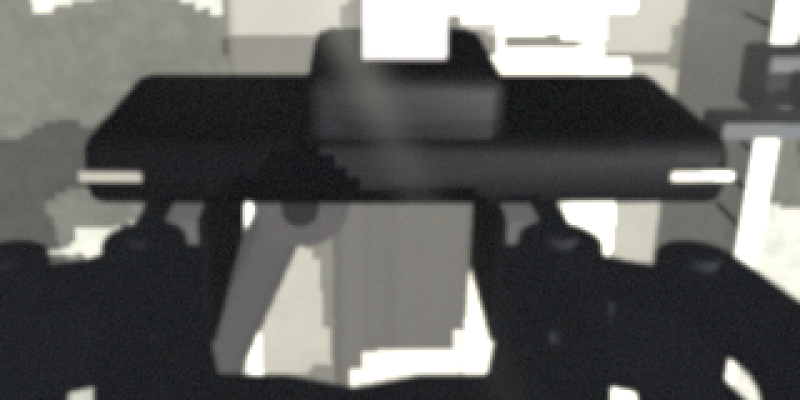

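Lever is yielding, fingers now touching it; line sits about 0.5 mm short of the pointer. Finish closing, recentring x.

>>> arm_command(grip_force=60, series=[{"dp": [0,0.005,0.02],"angular": [0,0,0.005],"gripper": 43},{"dp": [0,0.004,0.012],"angular": [0,0,0],"gripper": 41},{"dp": [0,0.004,0.006],"angular": [0,0,0],"gripper": 39},{"dp": [0,0.004,0.006],"angular": [0,0,0],"gripper": 37},{"dp": [0,0.004,0.004],"angular": [0,0,0],"gripper": 34},{"dp": [0,0.004,0],"angular": [0,0,0],"gripper": 30},{"dp": [0,0.004,0],"angular": [0,0,0],"gripper": 25},{"dp": [0,0.004,0],"angular": [0,0,0],"gripper": 25}])

```text
clock: 7.45
position: [0.5657, 0.1034, 0.0732]
ee_rot: [0.704, 0.007, 0.71, -0.011]
contact_force: [0.0, -5.2, 0.9]
width: 0.0331
```

Run:
```python
from to import *
d=grab('wrist'); plan([*(w(-.005,-.017+.050)-[.001,0]),.07],YAW)
g=d['image'].max(2).astype(int)
print('ptr col470',g[218:245,470]); print('line col 460',g[244:258,460])
b=d['image'][180:340,180:500]; cv2.imwrite('pics/w6c.png',cv2.resize(cv2.convertScaleAbs(b,alpha=1.5,beta=10),None,fx=2.5,fy=2.5,interpolation=3))
```

```text
t 7.5 pos [0.5656 0.1034 0.0732] w 0.0329 F [-0.6 -5.4  0.8] q [ 0.06  0.41  1.73 -0.01  1.01  0.09]
dp/0.12 [ 0.026 -0.011 -0.005] rot/90 [ 0.0024 -0.0056  0.004 ]
axes y [ 0.026  1.    -0.006] z [ 1.    -0.026 -0.009]
ptr col470 [37 37 43 52 58 49 42 38 39 39 54 77 90 94 94 94 90 78 58 50 53 61 67 67
 68 66 68]
line col 460 [ 61  61  87 150 205 220 203 156 103  73  69  70  69  69]
```

View pics/w6c.png

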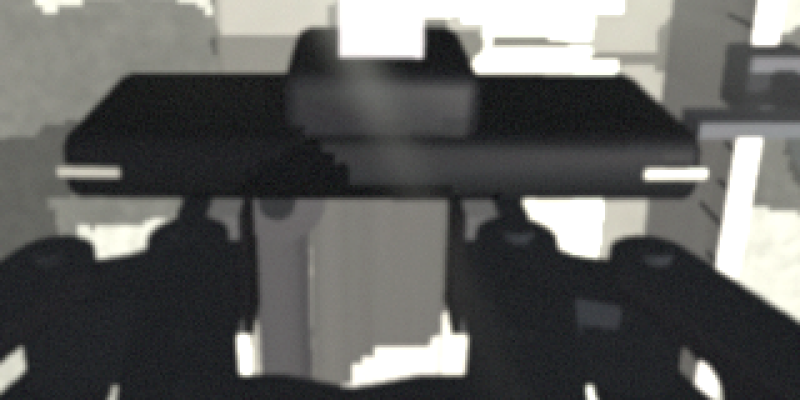

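Lever lies flat along the tube (opening 33 mm ≈ 34 mm expected). Holding one more call at higher grip, then measuring numerically.

>>> arm_command(grip_force=70, series=[{"dp": [0,0.004,0],"angular": [0,0,0],"gripper": 25},{"dp": [0,0.004,0],"angular": [0,0,0],"gripper": 25},{"dp": [0,0.004,0],"angular": [0,0,0],"gripper": 25},{"dp": [0,0.004,0],"angular": [0,0,0],"gripper": 25},{"dp": [0,0.004,0],"angular": [0,0,0],"gripper": 25},{"dp": [0,0.004,0],"angular": [0,0,0],"gripper": 25},{"dp": [0,0.004,0],"angular": [0,0,0],"gripper": 25},{"dp": [0,0.004,0],"angular": [0,0,0],"gripper": 25}])

```text
clock: 8.5
position: [0.5657, 0.1038, 0.0732]
ee_rot: [0.704, 0.006, 0.71, -0.012]
contact_force: [-0.0, -5.5, 1.1]
width: 0.0328
```

Run:
```python
from to import *
d=grab('wrist'); plan([*(w(-.005,-.017+.050)-[.001,0]),.07],YAW)
g=d['image'].max(2).astype(float)
def cen(c,a,b,t): v=np.clip(g[a:b,c]-t,0,None); return (v*np.arange(a,b)).sum()/v.sum()
lp=cen(458,244,257,90); pp=cen(468,226,239,65); print(lp,pp)
l=onz(d,[[458,lp]],.108)[0]; p=onz(d,[[468,pp]],.09)[0]; print(l,p,'err along leg',(l-p)@[.03,1,0])
# second view: side camera, before/after bystander check
for n in('scene','side'):
    a=load(n)['image'].astype(int); b=grab(n)['image'].astype(int)
```

```text
t 8.55 pos [0.5657 0.1039 0.0732] w 0.0325 F [-0.3 -5.4  0.6] q [ 0.07  0.41  1.73 -0.01  1.02  0.1 ]
dp/0.12 [ 0.027 -0.014 -0.005] rot/90 [ 0.0027 -0.0054  0.0057]
axes y [ 0.026  1.    -0.009] z [ 1.    -0.026 -0.008]
249.20330969267138 233.17791411042944
[0.62063141 0.11945976 0.108     ] [0.63328837 0.11836981 0.09      ] err along leg 0.0007102427447678761
```

```bash
python3 -c "
from rig import *
sign_off(); s=get_state(); print(s['clock'],s['position'],s['width'],s['contact_force'])"
```

```text
the job is handed in; nothing more can be done
the job is handed in; nothing more can be done
```

I pushed the leg about 90 mm along to the pointer and held it there with the lever open. Then I squeezed the cam lever shut and handed in at about 8.6 s with the gripper still holding leg and lever at a 70 N setting.

- **Mark:** the last wrist-camera measurement put the white line 0.7 mm past the pointer (limit 5 mm). The calibration is good to about 2 mm.
- **Lever:** finger opening was 33 mm, against 34 mm expected for a closed lever on the tube. The last picture showed the lever flat.
- **Hold:** the tool crept only 0.4 mm over the last second, with a steady −5.4 N reaction from the spring.
- **Not confirmed:** I did not measure the contact force between fingers and leg. I did not check the other things on the counter after the squeeze, but the arm's path kept clear of them. `sign_off()` gave no verdict, and the state could not be read afterwards.

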